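Kit the printed wind turbine parts

ROBOT

A 7-joint arm with a two-finger parallel gripper is mounted at the origin on the work surface. World frame = base frame: x ahead of the robot, y to its left, z up, the work surface at z = 0. Lengths are in m, angles in rad, forces in N, time in s.
With the tool pointing down it reaches from about 0.425 to 0.875 m from the base axis. Payload 4.7 kg.
Tool frame: the origin (TCP) lies midway between the tips of the shut fingers; the grasp point (between the pads) lies 19 mm behind it; x points along the fingers, z is the direction in which the jaws open and shut, and the axes are right-handed (so a half turn about x gives the same grasp; the last joint's range is limited). The gripper opens to 87 mm and grips with 3 to 60 N. Pads are 19 mm wide; open, the fingers measure 117 mm over their backs; the gripper's body (75 mm by 190 mm) begins 51 mm behind the grasp point.
Start: joints at [-1.236, 0.321, -0.07, 1.45, 0.023, 1.371, -0.057], TCP at [0.205, 0.617, 0.223] pointing down, gripper open.
Joint ranges: [-2.86, 2.86], [-0.3, 2.09], [-1.38, 1.24], [0.06, 2.45], [-1.56, 4.7], [0.09, 2.05], [-2.69, 2.69]. Speed limits (rad/s): [2.57, 2.57, 3.14, 3.14, 3.14, 3.14, 3.14].

INTERFACE

Orientations are given as a rotation vector (axis times angle).
In Python, from bench import ctrl, vision, close_job gives the robot as it stands. The module is installed in compiled form; this text tells all that it offers.
- The arm moves only by the tool servo_tool, never from a script. Its argument "commands" is a list that holds one entry, the list of rows, each a list of 7 numbers: the turn, a rotation vector about the tool's x, y, z in degrees, then the shift along the tool's x, y, z in mm, then the finger opening in mm, from 0 to 87. In form: [[[wx, wy, wz, x, y, z, grip], ...]]. A call has 1 to 5 rows; each row is the pose to reach, as a shift and turn from the pose commanded when the call began, along the tool's axes at that moment; what a row does not reach only later rows make up. A row lasts 1/8 s, in which the tool goes at most 62.5 mm and 10.7 degrees, less where a joint would pass 70% of its speed; a pose out of reach is approached as far as the arm can. A call with a gripper value outside its range is refused whole. The fingers move at their own pace and stop on an object; "newtons" is the grip in N (left out, the last holds). Time passes only in rows, so rows that repeat a pose let the fingers close. It gives the time, the measured TCP pose, the force and the opening at its end, in the units of the state.
- ctrl.get_state(): the state, without advancing time (a new reading comes with each control period).
- vision.get_image(name): name is "scene" or "top" or "wrist"; returns the picture (384x512x3 uint8, red, green, blue); there is no depth.
- vision.camera_info(name): a dict with "fov_y" (degrees; the focal length in pixels is half the picture's height over the tangent of half this angle, whatever the lens; pixels are square), "cx", "cy" (the principal point, pixels), "pose" (4x4, takes a point from camera to world coordinates). Camera axes: x right, y down, z forward; pixel columns grow to the right and rows downward; lengths in m; the calibration is good to about 2 mm. A picture is of the moment at which its call begins: read the wrist's pose just before it. camera_info takes no time and is no camera call; for the wrist camera it gives the pose at the moment of the call.
- close_job(): hands the job in, once; it reports no verdict.
The state is a dict: "time": time; "joint_positions": joint angles; "qd": joint speeds; "joint_torque": joint torques, N m; "position": TCP position; "tool_rot": TCP orientation; "ft_force": force on the tool from outside, world axes, zero at the start; "torque": the same for the moment, N m; "grip_width": opening from 0.0 (shut) to 1.0 (fully open).
Only numpy, scipy, OpenCV 4.12 (cv2) and the standard library are available. Lean on these libraries where they do the work, as an engineer would, in place of code of your own. Each camera call takes 0.05 s, during which the arm holds its last target. There are 200 camera calls.

TASK

The four white parts of a model wind turbine (nacelle, three-armed hub, square tower foot and blade) lie loose on the dark cutting mat. Put each one, upright as it stands now, into the insert of the kit tray whose cut-out has its outline, the same way round as the cut-out, so that it lies right down on the bottom. Leave the glue stick and the tape roll among the parts standing where they are.

Things in the scene. Friction and masses are not known exactly. Their poses are not given: they have to be found in the camera images.
- nacelle: White printed turbine housing: block 72 (x) x 40 (y) x 42 mm high with a flat tongue 18 long, 20 wide, 8 thick at the bottom of its front (+x), a thin shaft above it. 140 g. Stands on the 2 mm thick mat. Origin: centre of the block's underside, tongue not counted; x to the tongue, z up. Grip its flat sides across y, fingertips about 8 mm above the underside.
- hub: White printed rotor hub: upright barrel 36 mm in diameter, straight up to 36, domed top at 48, with three round blade sockets (3 to 17 mm above the underside) reaching 30 mm from the axis at 0 (+x), 120 and 240 degrees; a third of a turn looks the same. 50 g, on the 2 mm mat. Origin: underside, on the axis; z up. Grip the barrel above the sockets, fingertips 18 to 22 mm above the underside.
- tower_foot: White printed tower foot: square plate 60 x 60 x 8 mm with an upright tube 30 mm in diameter in the middle, 55 high in all, thin gussets on the diagonals up to 22; a quarter turn looks the same. 90 g, on the 2 mm mat. Origin: centre of the underside; x, y along the plate's sides, z up. Grip the tube, fingertips 24 to 30 mm above the underside.
- blade: White printed rotor blade lying flat, 110 mm long, up to 12 thick: round root x = -40 to -20, 36 mm wide with parallel sides 7 high at x = -18 to 18, then tapering to the tip at x = 70. 35 g, on the 2 mm mat. Origin: underside, middle of the wide part (near the centre of mass); x to the tip, z up. Grip across y at the origin, fingertips about 3 mm above the underside.
- insert_nacelle: Nacelle's place: grey insert, one of four in a plywood tray, 90 mm apart along y. Origin: on the cut-out's floor, 14 mm above the bench, where the part's origin belongs; x along the insert (177 x 89 mm), z up. Rim 10 mm above the floor. Cut-out 84 (x) x 54 (y) mm, slot 34 wide on to x = 63 for the tongue (+x). No rim at x = -21 to 21 beside it, for fingers.
- insert_hub: Hub's place: grey insert like the others, with bearings and screws in wells at its ends. Origin: on the cut-out's floor, 14 mm above the bench, where the part's origin belongs; x along the insert (177 x 89 mm), z up. Rim 10 mm above the floor. Cut-out: round, 49 mm across, with three channels 27 wide, 38 long from the centre, at 0 (+x), 120 and 240 degrees.
- insert_foot: Tower foot's place: grey insert like the others, with screws in wells at its ends. Origin: on the cut-out's floor, 14 mm above the bench, where the part's origin belongs; x along the insert (177 x 89 mm), z up. Rim 10 mm above the floor. Cut-out: a square 74 x 74 mm around the origin, its sides along x and y.
- insert_blade: Blade's place: grey insert like the others. Origin: on the cut-out's floor, 14 mm above the bench, where the part's origin belongs; x along the insert (177 x 89 mm), z up. Rim 10 mm above the floor. Cut-out: root channel 26 wide from x = -47 to -27, then 50 wide up to x = 20, then narrowing to 28 at x = 78 for the tip (+x). No rim at x = -20 to 20 beside it, for fingers.
- glue_stick: Upright glue stick with a blue cap, 29 mm in diameter, 92 mm high, 40 g, on the mat among the parts; to be left where it stands. Origin: centre of its underside.
- tape_roll: Amber tape roll lying flat on the mat among the parts, 90 mm outer diameter, 76 mm hole, 25 mm high, 90 g; to be left where it lies. Origin: centre of its underside.
Not all that is in view belongs to the job. What is shaped like the tower_foot but green is not meant.

How it is judged:
At the end, for the whole second after the job is handed in: Each of the four parts lies in its own insert: its origin within 12 mm of the insert's in plan and at most 4 mm above the floor of the cut-out, level within 0.08 rad, the nacelle and the blade along their cut-outs within 0.3 rad, all at rest (horizontal distance between nacelle and insert_nacelle below 0.012 m and z of nacelle in the frame of insert_nacelle below 0.004 m and angle between each of nacelle, hub, tower_foot, blade's own z axis and vertical below 0.08 rad and linear speed of each of nacelle, hub, tower_foot, blade below 0.01 m/s and angular speed of each of nacelle, hub, tower_foot, blade below 0.1 rad/s and horizontal distance between hub and insert_hub below 0.012 m and z of hub in the frame of insert_hub below 0.004 m and horizontal distance between tower_foot and insert_foot below 0.012 m and z of tower_foot in the frame of insert_foot below 0.004 m and horizontal distance between blade and insert_blade below 0.012 m and z of blade in the frame of insert_blade below 0.004 m and angle between the x axis of nacelle and the x axis of insert_nacelle, either way round below 0.3 rad and angle between the x axis of blade and the x axis of insert_blade, either way round below 0.3 rad); the robot touches nothing.
It fails at once if the glue stick or the tape roll is pushed more than 30 mm or the glue stick is knocked over (distance of any of glue_stick, tape_roll from where it was at the start of the episode above 0.03 m or angle between glue_stick's own z axis and vertical above 0.5 rad).
It also fails if it takes over 109 s, if anything falls off the work surface, if the arm or the gripper's body presses on something with over 40 N, if the wrist force passes 120 N, or if a joint passes its speed limit or range.

## Working session

There is one attempt and no reset: what is moved stays moved. The work goes in short steps, Python scripts to look and compute and a tool call to move; the robot and the scene stay as the last step left them, time stands still between calls to the robot, and variables do not carry over. Pictures are saved under pics/ and viewed, about 12 in all and at most 16, crops included, and the job is handed in when it is done.

Besides the shell and the picture viewer there is one more tool, called after "Call:" in YAML: its name, and indented under it one key for each argument. servo_tool: Moves the arm, as the interface text tells. Its arguments: {"type":"object","properties":{"commands":{"type":"array"},"newtons":{"type":"number"}},"required":["commands"]}

```bash
mkdir -p pics
python3 - <<'E'
from bench import ctrl, vision
import cv2
s=ctrl.get_state();print(s)
for n in("top","scene"):
    i=vision.camera_info(n);print(n,i)
    im=vision.get_image(n);cv2.imwrite(f"pics/{n}0.png",cv2.resize(im[:,:,::-1],(800,600),interpolation=cv2.INTER_CUBIC));cv2.imwrite(f"pics/{n}0raw.png",im[:,:,::-1])
print(vision.camera_info("wrist"))
E
```

```text
{'time': 0.0, 'joint_positions': array([-1.23590083,  0.32181412, -0.07008422,  1.45165076,  0.02258507,
        1.37077853, -0.05685989]), 'qd': array([ 0.00113188,  0.00172355, -0.00073632, -0.00063411, -0.00178372,
       -0.00055365, -0.00016887]), 'joint_torque': array([-2.98444538e-04, -4.91285133e+01, -4.04126253e-01, -3.12529850e+01,
       -6.40522619e-02,  4.37783904e-02,  1.68005549e-04]), 'position': array([0.2048319 , 0.61631687, 0.22147943]), 'tool_rot': array([-0.9709321 ,  1.34553065,  0.96901593]), 'ft_force': array([-0.03647725,  0.28045053,  0.0449165 ]), 'torque': array([-0.00226406, -0.00767642,  0.06246115]), 'grip_width': 1.0002957557002856}
top {'fov_y': 44.158910147677766, 'cx': 256.4914461455317, 'cy': 192.57047532916604, 'pose': array([[ 0.01875712, -0.99827186,  0.05569075,  0.51394749],
       [-0.99971002, -0.01788457,  0.01612519, -0.09150763],
       [-0.01510132, -0.05597707, -0.99831784,  1.31690099],
       [ 0.        ,  0.        ,  0.        ,  1.        ]])}
scene {'fov_y': 51.14990791672942, 'cx': 254.1925329856818, 'cy': 184.1734104783281, 'pose': array([[ 0.45816644,  0.5979454 , -0.65768139,  1.29692414],
       [ 0.88883227, -0.30171337,  0.34488584, -0.44046269],
       [ 0.00779163, -0.74258356, -0.66970811,  0.74854209],
       [ 0.        ,  0.        ,  0.        ,  1.        ]])}
{'fov_y': 59.52229500539145, 'cx': 258.0132946239208, 'cy': 188.97835131553614, 'pose': array([[ 0.31506709,  0.92061021,  0.23067198,  0.14204713],
       [ 0.94906156, -0.30462878, -0.08051995,  0.6370132 ],
       [-0.00385817,  0.2442911 , -0.96969427,  0.38512271],
       [ 0.        ,  0.        ,  0.        ,  1.        ]])}
```

View pics/top0.png

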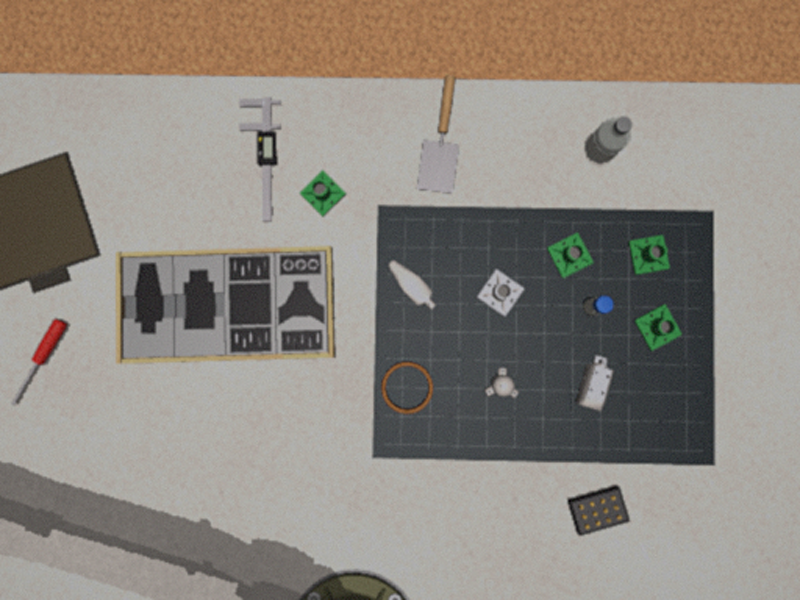

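View pics/scene0.png

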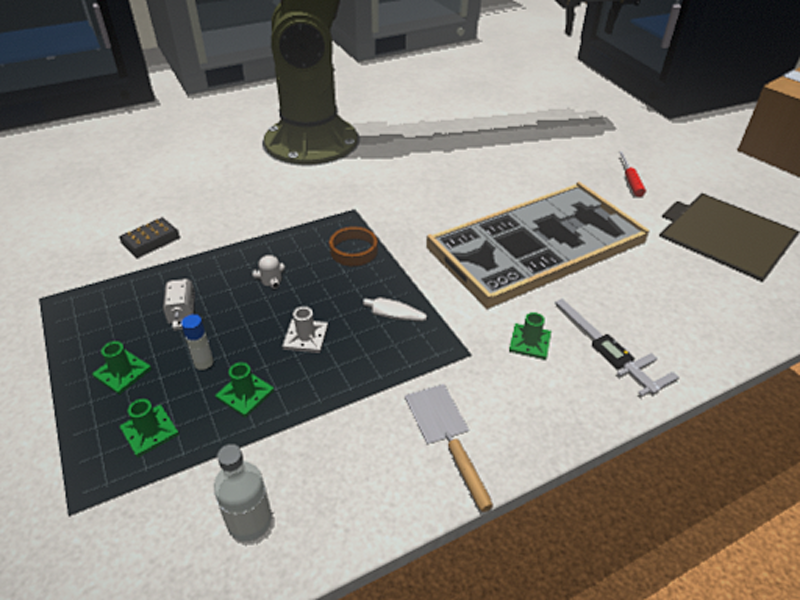

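```bash
cat > lib.py <<'E'
import numpy as np, cv2
from scipy.optimize import minimize
from bench import ctrl, vision
def proj(ci,P):
    f=192/np.tan(np.radians(ci['fov_y']/2));T=np.linalg.inv(ci['pose'])
    c=np.asarray(P)@T[:3,:3].T+T[:3,3]
    return c[:,:2]/c[:,2:]*f+[ci['cx'],ci['cy']]
def cast(ci,uv,z):
    f=192/np.tan(np.radians(ci['fov_y']/2));uv=np.atleast_2d(uv)
    d=np.c_[(uv-[ci['cx'],ci['cy']])/f,np.ones(len(uv))]@ci['pose'][:3,:3].T
    o=ci['pose'][:3,3];return o+d*((z-o[2])/d[:,2:])
def box(x0,x1,y0,y1,z0,z1): return np.array([[x,y,z] for x in(x0,x1) for y in(y0,y1) for z in(z0,z1)],float)
def cyl(r,z0,z1):
    a=np.linspace(0,2*np.pi,32)[:-1];return np.array([[r*np.cos(t),r*np.sin(t),z] for z in(z0,z1) for t in a])
def rotz(P,a): c,s=np.cos(a),np.sin(a);return P@np.array([[c,s,0],[-s,c,0],[0,0,1]])
def sock(): 
    a=np.linspace(0,2*np.pi,16);return np.array([[x,7*np.cos(t),10+7*np.sin(t)] for x in(0,30) for t in a])
M=dict(nacelle=[box(-36,36,-20,20,0,42),box(36,54,-10,10,0,8)],
 hub=[np.r_[cyl(18,0,36),cyl(10,46,46),[[0,0,48]]]]+[rotz(sock(),k*2*np.pi/3) for k in range(3)],
 tower_foot=[box(-30,30,-30,30,0,8),cyl(15,0,55)],
 blade=[np.r_[box(-18,18,-18,18,0,7),box(69,70,-3,3,0,3),box(-18,18,-4,4,0,12)],box(-40,-20,-6.5,6.5,0,11),box(-20,-18,-12,12,0,8)])
def P2(l): return np.c_[np.array(l,float),np.zeros(len(l))]
C=dict(nacelle=[P2([[-42,-27],[-42,27],[42,27],[42,-27]]),P2([[42,-17],[42,17],[63,17],[63,-17]])],
 hub=[cyl(24.5,0,0)]+[rotz(P2([[0,-13.5],[0,13.5],[38,13.5],[38,-13.5]]),k*2*np.pi/3) for k in range(3)],
 tower_foot=[P2([[-37,-37],[-37,37],[37,37],[37,-37]])],
 blade=[P2([[-47,-13],[-47,13],[-27,13],[-27,-13]]),P2([[-27,-25],[-27,25],[20,25],[20,-25]]),P2([[20,-25],[20,25],[78,14],[78,-14]])])
S=8
def render(ci,parts,p,z,shape,o):
    m=np.zeros((shape[0]*S,shape[1]*S),np.uint8)
    for q in parts:
        W=rotz(q/1000.,p[2])+[p[0],p[1],z]
        u=((proj(ci,W)-o+.5)*S-.5)
        cv2.fillConvexPoly(m,cv2.convexHull(np.round(u*16).astype(np.int32)),255,shift=4)
    return cv2.resize(m,(shape[1],shape[0]),interpolation=cv2.INTER_AREA)/255.
def fit(ci,soft,parts,p0,z,o):
    f=lambda q:((render(ci,parts,[q[0]/1e3,q[1]/1e3,q[2]/50],z,soft.shape,o)-soft)**2).sum()
    x0=np.array([p0[0]*1e3,p0[1]*1e3,p0[2]*50]);best=None
    for d in (0,-8,8):
        x=x0+[0,0,d]
        r=minimize(f,x,method='Nelder-Mead',options=dict(initial_simplex=x+np.r_[np.zeros((1,3)),np.diag([5,5,5.])],xatol=.02,fatol=.01))
        if best is None or r.fun<best.fun: best=r
    q=best.x;return np.array([q[0]/1e3,q[1]/1e3,q[2]/50]),best.fun
E
cat > m1.py <<'E'
from lib import *
ci=vision.camera_info("top");g=cv2.cvtColor(cv2.imread("pics/top0raw.png"),cv2.COLOR_BGR2GRAY).astype(float)
k=1.5625
def go(n,box_,p,ang,z,parts,dark):
    x0,y0,x1,y1=[int(v/k) for v in box_]
    c=g[y0:y1,x0:x1]
    lo,hi=np.percentile(c,[5,95])
    lo,hi=(40,110) if dark else (60,130)
    s=np.clip((c-lo)/(hi-lo),0,1)
    if dark: s=1-s
    else: s=np.maximum(s,cv2.morphologyEx(s,cv2.MORPH_CLOSE,np.ones((5,5))) if n=='tower_foot' else s)
    q=cast(ci,np.array(p)/k,z)[0]
    r,e=fit(ci,s,parts,[q[0],q[1],ang],z,np.array([x0,y0]))
    print(n,'dark' if dark else '',np.round(r[:2]*1e3,1),'yaw deg',round(np.degrees(r[2]),1),'err',round(e,1),'area',round(s.sum()),'pct',np.percentile(c,[5,50,95]))
go('nacelle',(570,345,620,420),(595,386),-.2,.002,M['nacelle'],0)
go('hub',(478,362,525,405),(503,388),0,.002,M['hub'],0)
go('tower_foot',(470,262,532,322),(501,294),.6,.002,M['tower_foot'],0)
go('blade',(382,255,442,312),(412,286),.75,.002,M['blade'],0)
go('nacelle',(176,262,222,336),(200,307),0,.024,C['nacelle'],1)
go('hub',(280,278,326,327),(302,303),0,.024,C['hub'],1)
go('tower_foot',(226,281,274,328),(250,304),0,.024,C['tower_foot'],1)
go('blade',(124,258,173,340),(149,310),0,.024,C['blade'],1)
print('glue',cast(ci,np.array([603,303])/k,.094),'tape',cast(ci,np.array([407.5,387.5])/k,.015))
print('tray corners',np.round(cast(ci,np.array([[119,254],[330,248],[334,355],[119,361]])/k,.026),3))
E
python3 m1.py
```

```text
nacelle  [ 442.9 -411.9] yaw deg -13.0 err 104.9 area 500 pct [ 57.  66. 177.]
hub  [ 442.8 -249.9] yaw deg -1.8 err 38.4 area 326 pct [ 66.   75.  166.3]
tower_foot  [ 606.  -245.9] yaw deg 55.6 err 62.0 area 722 pct [ 63.  72. 179.]
blade  [607.  -98.8] yaw deg 44.9 err 61.7 area 569 pct [ 66.  74. 178.]
nacelle dark [573.2 283.8] yaw deg 4.1 err 45.0 area 585 pct [ 42. 102. 150.]
hub dark [580.2 105.9] yaw deg 2.3 err 61.6 area 313 pct [ 54.  109.5 162. ]
tower_foot dark [576.3 195.6] yaw deg 1.8 err 58.8 area 548 pct [ 47.  55. 150.]
blade dark [568.8 373.4] yaw deg 3.8 err 41.6 area 621 pct [ 37. 108. 145.]
glue [[ 0.58465909 -0.40533153  0.094     ]] tape [[ 0.43487225 -0.08512034  0.015     ]]
tray corners [[0.66  0.428 0.026]
 [0.677 0.055 0.026]
 [0.489 0.044 0.026]
 [0.472 0.421 0.026]]
```

```bash
sed -i 's/else (60,130)/else (85,150)/' m1.py
cat >> m1.py <<'E'
V=cv2.resize(cv2.imread("pics/top0raw.png"),None,fx=5,fy=5,interpolation=cv2.INTER_CUBIC)
def ol(parts,p,z):
    for q in parts:
        u=(proj(ci,rotz(q/1000.,p[2])+[p[0],p[1],z])+.5)*5
        cv2.polylines(V,[cv2.convexHull(u.astype(np.int32))],True,(0,0,255),1)
for n,p,z,parts in OUT: ol(parts,p,z)
a=V[790:1370,380:1120];b=V[790:1370,1200:2000]
cv2.imwrite("pics/ov_a.png",a);cv2.imwrite("pics/ov_b.png",b)
E
sed -i "s/^k=1.5625/k=1.5625;OUT=[]/; s/^    print(n,'dark'/    OUT.append((n,r,z,parts));print(n,'dark'/" m1.py; python3 m1.py
```

```text
nacelle  [ 444.4 -408.2] yaw deg -18.4 err 147.5 area 377 pct [ 57.  66. 177.]
hub  [ 443.2 -249.5] yaw deg -1.9 err 32.0 area 173 pct [ 66.   75.  166.3]
tower_foot  [ 605.9 -245.8] yaw deg 56.1 err 11.4 area 473 pct [ 63.  72. 179.]
blade  [607.  -98.6] yaw deg 44.6 err 14.2 area 378 pct [ 66.  74. 178.]
nacelle dark [573.2 283.8] yaw deg 4.1 err 45.0 area 585 pct [ 42. 102. 150.]
hub dark [580.2 105.9] yaw deg 2.3 err 61.6 area 313 pct [ 54.  109.5 162. ]
tower_foot dark [576.3 195.6] yaw deg 1.8 err 58.8 area 548 pct [ 47.  55. 150.]
blade dark [568.8 373.4] yaw deg 3.8 err 41.6 area 621 pct [ 37. 108. 145.]
glue [[ 0.58465909 -0.40533153  0.094     ]] tape [[ 0.43487225 -0.08512034  0.015     ]]
tray corners [[0.66  0.428 0.026]
 [0.677 0.055 0.026]
 [0.489 0.044 0.026]
 [0.472 0.421 0.026]]
```

View pics/ov_b.png

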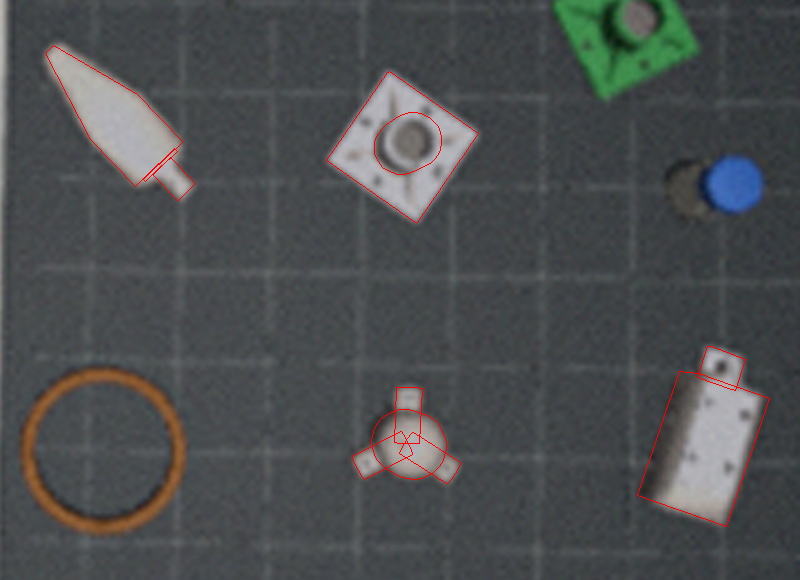

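View pics/ov_a.png

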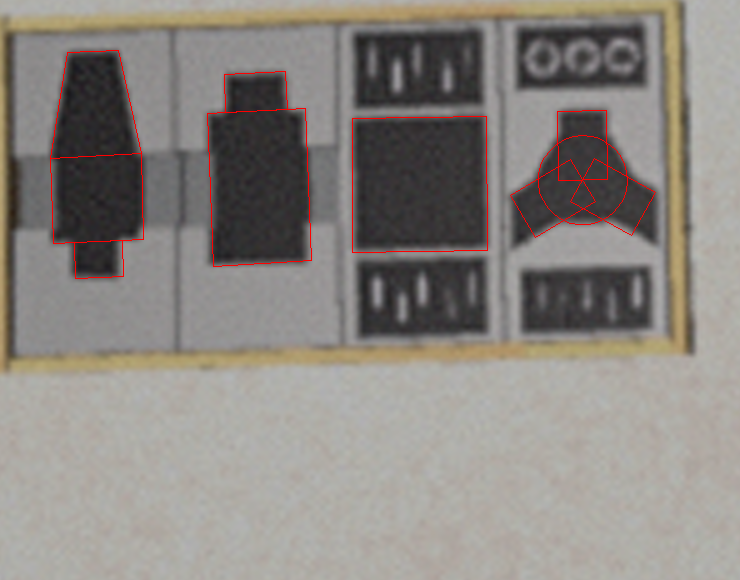

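Both overlays fit closely: the red outlines lie on the part edges (foot centre about (405,145), hub (408,440) in the crop) and on the cut-outs. The tray yaw is 2.45° and all tips point to +x. Next is the move planner.

```bash
cat > plan.py <<'E'
import sys,numpy as np
from scipy.spatial.transform import Rotation as R
from bench import ctrl
# args: triples of x y z(mm) jawdeg ; successive targets, each relative to the previous target pose
s=ctrl.get_state();p=s['position']*1e3;r=R.from_rotvec(s['tool_rot'])
zz=r.as_matrix()[:,2];print('t',round(s['time'],2),'p',p.round(1),'jaw',round(np.degrees(np.arctan2(zz[1],zz[0])),1),'down',r.as_matrix()[:,0].round(3),'q',s['joint_positions'].round(2),'g',round(s['grip_width']*87,1),'F',s['ft_force'].round(1))
a=list(map(float,sys.argv[1:]))
for i in range(0,len(a),4):
    t=np.array(a[i:i+3]);best=None
    for h in (0,180):
        j=np.radians(a[i+3]+h);z=np.array([np.cos(j),np.sin(j),0]);x=np.array([0,0,-1.]);T=R.from_matrix(np.c_[x,np.cross(z,x),z])
        w=(r.inv()*T)
        if best is None or w.magnitude()<best[0].magnitude(): best=(w,T)
    w,T=best;d=r.inv().apply(t-p)
    print('turn',np.degrees(w.as_rotvec()).round(1).tolist(),'shift',d.round().tolist(),'rows>=',round(max(np.linalg.norm(d)/62.5,np.degrees(w.magnitude())/10.7),1))
    p,r=t,T
E
python3 plan.py 560 250 200 134.6 607 -98.6 120 134.6 607 -98.6 5 134.6
```

```text
t 0.1 p [204.9 616.4 221.6] jaw 71.6 down [-0.    -0.002 -1.   ] q [-1.24  0.32 -0.07  1.45  0.02  1.37 -0.06] g 87.1 F [-0.1  0.1 -0. ]
turn [-63.0, -0.1, -0.1] shift [22.0, -453.0, -236.0] rows>= 8.2
turn [0.0, 0.0, 0.0] shift [80.0, 211.0, -281.0] rows>= 5.8
turn [0.0, 0.0, 0.0] shift [115.0, 0.0, -0.0] rows>= 1.8
```

```bash
sed -i 's/for h in (0,180)/for h in (0,)/' plan.py
python3 plan.py 470 450 200 20 600 120 160 -20 607 -98.6 80 -45.4 607 -98.6 5 -45.4
```

```text
t 0.1 p [204.9 616.4 221.6] jaw 71.6 down [-0.    -0.002 -1.   ] q [-1.24  0.32 -0.07  1.45  0.02  1.37 -0.06] g 87.1 F [-0.1  0.1 -0. ]
turn [51.6, -0.1, 0.0] shift [22.0, -304.0, -74.0] rows>= 5.0
turn [40.0, 0.0, 0.0] shift [40.0, -355.0, 9.0] rows>= 5.7
turn [25.4, 0.0, 0.0] shift [80.0, -203.0, 81.0] rows>= 3.7
turn [0.0, 0.0, 0.0] shift [75.0, 0.0, 0.0] rows>= 1.2
```

Call:
servo_tool:
  commands:
    - [[51.6,0,0,22,-304,-74,87],[51.6,0,0,22,-304,-74,87],[51.6,0,0,22,-304,-74,87],[51.6,0,0,22,-304,-74,87],[51.6,0,0,22,-304,-74,87]]

```text
time: 0.72
position: [0.4705, 0.45, 0.2002]
tool_rot: [-0.27, 1.554, 0.27]
ft_force: [0.3, 0.3, 0.6]
grip_width: 1.002
```

```bash
python3 plan.py  600 160 160 -15 607 -98.6 80 -45.4
```

```text
t 0.72 p [470.5 450.  200.2] jaw 19.7 down [-0. -0. -1.] q [-0.96  0.33  0.2   1.49 -0.07  1.33 -0.41] g 87.2 F [0.3 0.3 0.6]
turn [34.7, -0.0, 0.0] shift [40.0, -317.0, 24.0] rows>= 5.1
turn [30.4, 0.0, 0.0] shift [80.0, -248.0, 74.0] rows>= 4.3
```

Call:
servo_tool:
  commands:
    - [[34.7,0,0,40,-305,23,87],[34.7,0,0,40,-305,23,87],[34.7,0,0,40,-305,23,87],[34.7,0,0,40,-305,23,87],[34.7,0,0,40,-305,23,87]]

```text
time: 1.35
position: [0.5956, 0.1705, 0.1601]
tool_rot: [0.202, 1.562, -0.202]
ft_force: [0.1, 0.7, -0.2]
grip_width: 0.998
```

```bash
python3 plan.py  607 -98.6 80 -45.4 607 -98.6 5 -45.4
```

```text
t 1.35 p [595.6 170.5 160.1] jaw -14.7 down [-0. -0. -1.] q [-0.67  0.31  0.42  1.63 -0.13  1.24 -0.48] g 86.8 F [ 0.1  0.7 -0.2]
turn [30.7, -0.0, 0.0] shift [80.0, -257.0, 79.0] rows>= 4.5
turn [0.0, 0.0, 0.0] shift [75.0, 0.0, 0.0] rows>= 1.2
```

Call:
servo_tool:
  commands:
    - [[30.7,0,0,80,-257,79,87],[30.7,0,0,80,-257,79,87],[30.7,0,0,80,-257,79,87],[30.7,0,0,80,-257,79,87],[30.7,0,0,80,-257,79,60]]

```text
time: 1.98
position: [0.6049, -0.1008, 0.0794]
tool_rot: [0.621, 1.481, -0.625]
ft_force: [0.6, 0.6, 1.3]
grip_width: 0.952
```

```bash
cat > wl.py <<'E'
import sys
from lib import *
# name model x y yawdeg z ... overlay model on the wrist picture
out=sys.argv[1];cam=sys.argv[2];ci=vision.camera_info(cam);im=vision.get_image(cam)[:,:,::-1].copy()
cv2.imwrite(f"pics/{out}_raw.png",im)
k=3 if cam!="wrist" else 1.5
V=cv2.resize(im,None,fx=k,fy=k,interpolation=cv2.INTER_CUBIC);a=sys.argv[3:]
for i in range(0,len(a),5):
    x,y,yaw,z=map(float,a[i+1:i+5]);n=a[i]
    for q in (C[n[2:]] if n[:2]=='c_' else M[n]):
        u=(proj(ci,rotz(q/1000.,np.radians(yaw))+[x/1e3,y/1e3,z/1e3])+.5)*k
        cv2.polylines(V,[cv2.convexHull(np.clip(u,-5000,5000).astype(np.int32))],True,(0,0,255),1)
cv2.imwrite(f"pics/{out}.png",V)
E
python3 wl.py w1 wrist blade 607 -98.6 44.6 2; python3 plan.py 607 -98.6 5 -45.4
```

```text
t 2.02 p [ 604.2 -104.5   78.7] jaw -45.9 down [-0.003 -0.004 -1.   ] q [-0.37  0.4   0.6   1.73 -0.24  1.09 -0.48] g 79.4 F [-0.6 -3.5 -0.6]
turn [-0.5, 0.1, 0.3] shift [74.0, 7.0, -2.0] rows>= 1.2
```

View pics/w1.png

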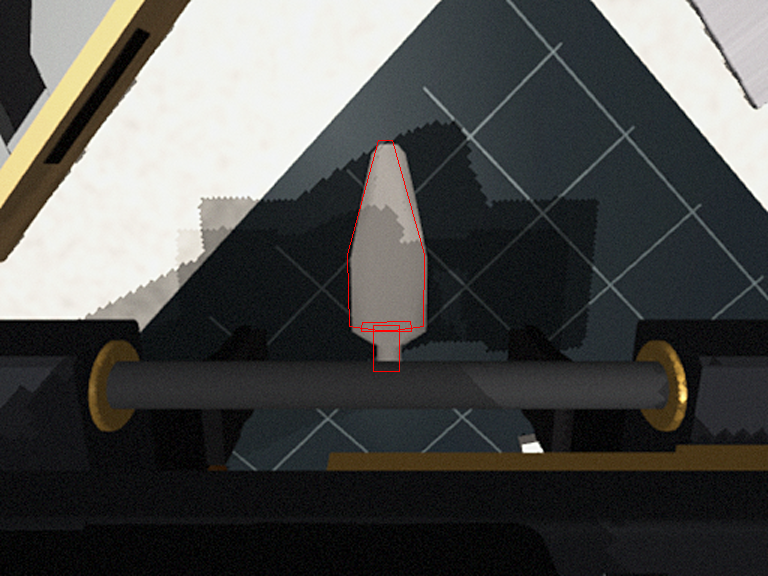

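The wrist view shows the blade under the gripper, matching its projected outline to within 2–3 px (tip at (387,142), shoulders at y≈330). I'll descend and grip.

Call:
servo_tool:
  commands:
    - [[0,0,0,40,0,0,60],[0,0,0,75,0,0,60],[0,0,0,75,0,0,60],[0,0,0,75,0,0,60],[0,0,0,75,0,0,60]]
  newtons: 20

```text
time: 2.65
position: [0.6065, -0.0957, 0.006]
tool_rot: [0.619, 1.481, -0.619]
ft_force: [0.2, 0.0, 0.5]
grip_width: 0.686
```

```bash
python3 plan.py 607 -98.6 5 -45.4
```

```text
t 2.65 p [606.5 -95.7   6. ] jaw -45.4 down [ 0.  0. -1.] q [-0.34  0.49  0.56  1.78 -0.31  0.97 -0.44] g 59.6 F [0.2 0.  0.5]
turn [0.0, -0.0, -0.0] shift [1.0, -2.0, 2.0] rows>= 0.0
```

Call:
servo_tool:
  commands:
    - [[0,0,0,1,-2,2,60],[0,0,0,1,-2,2,20],[0,0,0,1,-2,2,20],[0,0,0,1,-2,2,20],[0,0,0,1,-2,2,20]]
  newtons: 20

```text
time: 3.28
position: [0.6065, -0.0987, 0.0047]
tool_rot: [0.619, 1.481, -0.619]
ft_force: [0.1, -0.7, 0.3]
grip_width: 0.411
```

Call:
servo_tool:
  commands:
    - [[0,0,0,0,0,0,20],[0,0,0,0,0,0,20],[0,0,0,-50,0,0,20],[0,0,0,-110,0,0,20],[0,0,0,-110,0,0,20]]

```text
time: 3.9
position: [0.6102, -0.0997, 0.1201]
tool_rot: [0.621, 1.471, -0.615]
ft_force: [-0.3, -0.1, -0.5]
grip_width: 0.407
```

```bash
python3 plan.py 570 120 120 -65 568.8 373.4 70 -87.55 568.8 373.4 18 -87.55
```

```text
t 3.9 p [610.2 -99.7 120.1] jaw -45.4 down [ 0.01 -0.   -1.  ] q [-0.38  0.36  0.62  1.69 -0.22  1.16 -0.5 ] g 35.4 F [-0.3 -0.1 -0.5]
turn [19.6, 0.3, -0.5] shift [-0.0, 126.0, -185.0] rows>= 3.6
turn [22.6, 0.0, -0.0] shift [50.0, 106.0, -230.0] rows>= 4.1
turn [0.0, 0.0, 0.0] shift [52.0, 0.0, 0.0] rows>= 0.8
```

Call:
servo_tool:
  commands:
    - [[19.6,0,0,0,126,-185,20],[19.6,0,0,0,126,-185,20],[19.6,0,0,0,126,-185,20],[19.6,0,0,0,126,-185,20],[19.6,0,0,0,126,-185,20]]

```text
time: 4.53
position: [0.5644, 0.127, 0.1134]
tool_rot: [0.876, 1.39, -0.876]
ft_force: [-0.5, -0.8, -1.4]
grip_width: 0.408
```

Call:
servo_tool:
  commands:
    - [[22.6,0,0,30,106,-230,20],[22.6,0,0,30,106,-230,20],[22.6,0,0,30,106,-230,20],[22.6,0,0,30,106,-230,20],[22.6,0,0,30,106,-230,20]]

```text
time: 5.15
position: [0.5621, 0.3805, 0.0821]
tool_rot: [1.171, 1.235, -1.174]
ft_force: [-0.2, -0.7, -1.2]
grip_width: 0.409
```

Call:
servo_tool:
  commands:
    - [[0,0,0,0,0,0,20],[0,0,0,0,0,0,20]]

```text
time: 5.4
position: [0.5663, 0.3714, 0.0847]
tool_rot: [1.18, 1.226, -1.181]
ft_force: [-0.4, -0.0, 0.6]
grip_width: 0.41
```

```bash
python3 plan.py 568.8 373.4 18 -87.55; python3 wl.py w2 wrist c_blade 568.8 373.4 2.45 24
```

```text
t 5.4 p [566.3 371.4  84.7] jaw -87.8 down [ 0.    -0.001 -1.   ] q [-1.01  0.51  0.53  1.55 -0.27  1.16 -1.96] g 35.7 F [-0.4 -0.   0.6]
turn [-0.3, 0.1, -0.0] shift [67.0, 3.0, -2.0] rows>= 1.1
```

View pics/w2.png

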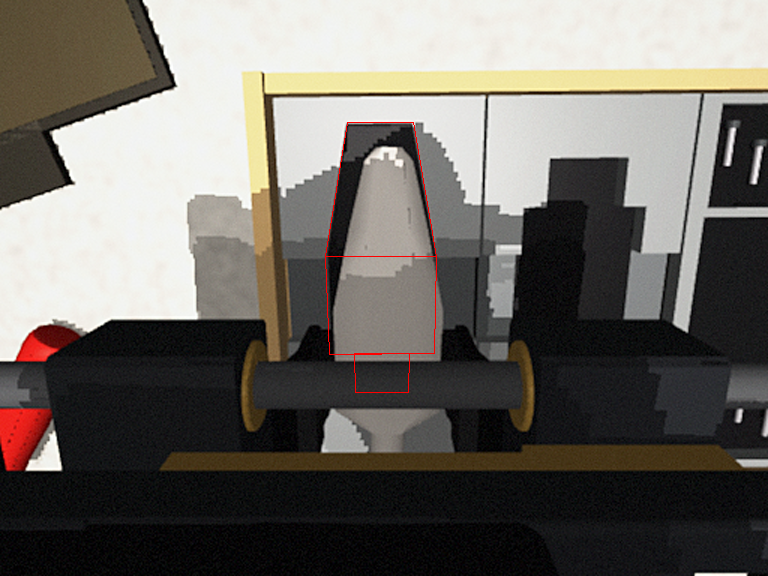

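The cut-out outline projects right onto the dark recess and the blade is aligned above it. I'll lower it, then release to 50 mm only.

Call:
servo_tool:
  commands:
    - [[0,0,0,35,3,-2,20],[0,0,0,55,3,-2,20],[0,0,0,67,3,-2,20],[0,0,0,67,3,-2,20],[0,0,0,67,3,-2,20]]

```text
time: 6.08
position: [0.5684, 0.3769, 0.0183]
tool_rot: [1.179, 1.229, -1.177]
ft_force: [-0.4, -0.8, -0.7]
grip_width: 0.411
```

```bash
python3 plan.py 568.8 373.4 17.5 -87.55
```

```text
t 6.08 p [568.4 376.9  18.3] jaw -87.6 down [ 0.001  0.001 -1.   ] q [-1.    0.59  0.5   1.59 -0.31  1.05 -1.94] g 35.8 F [-0.4 -0.8 -0.7]
turn [-0.0, -0.0, -0.1] shift [1.0, 0.0, 3.0] rows>= 0.1
```

Call:
servo_tool:
  commands:
    - [[0,0,0,1,0,3,20],[0,0,0,1,0,3,20],[0,0,0,1,0,3,50],[0,0,0,1,0,3,50],[0,0,0,1,0,3,50]]

```text
time: 6.7
position: [0.5681, 0.3739, 0.0167]
tool_rot: [1.178, 1.229, -1.178]
ft_force: [-0.1, -0.2, -0.7]
grip_width: 0.562
```

Call:
servo_tool:
  commands:
    - [[0,0,0,-20,0,0,50],[0,0,0,-80,0,0,50],[0,0,0,-140,0,0,70],[0,0,0,-140,0,0,70],[0,0,0,-140,0,0,70]]

```text
time: 7.32
position: [0.568, 0.3739, 0.1576]
tool_rot: [1.179, 1.229, -1.177]
ft_force: [0.4, 0.8, -0.6]
grip_width: 0.784
```

```bash
python3 plan.py 600 100 158 -87.55 500 -180 140 -105 444.4 -408.2 100 -108.4 444.4 -408.2 10 -108.4; python3 wl.py t2 top blade 568.8 373.4 2.45 14; python3 -c "
import cv2;cv2.imwrite('pics/t2c.png',cv2.imread('pics/t2.png')[450:750,180:720])"
```

```text
t 7.33 p [568.  373.9 157.6] jaw -87.6 down [ 0.001  0.001 -1.   ] q [-1.03  0.46  0.55  1.47 -0.24  1.28 -1.98] g 68.2 F [ 0.4  0.8 -0.6]
turn [-0.0, -0.1, -0.0] shift [-1.0, 20.0, 275.0] rows>= 4.4
turn [17.4, 0.0, 0.0] shift [18.0, -112.0, 275.0] rows>= 4.8
turn [3.4, 0.0, 0.0] shift [40.0, 5.0, 235.0] rows>= 3.8
turn [0.0, 0.0, 0.0] shift [90.0, 0.0, 0.0] rows>= 1.4
```

View pics/t2c.png

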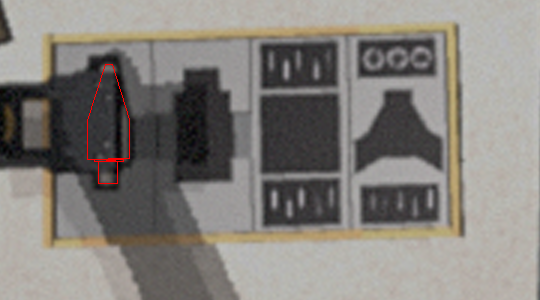

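Call:
servo_tool:
  commands:
    - [[0,0,0,0,20,275,70],[0,0,0,0,20,275,70],[0,0,0,0,20,275,70],[0,0,0,0,20,275,70],[0,0,0,0,20,275,70]]

```text
time: 8.0
position: [0.5988, 0.0939, 0.1554]
tool_rot: [1.18, 1.226, -1.186]
ft_force: [0.2, 1.4, 0.2]
grip_width: 0.803
```

Call:
servo_tool:
  commands:
    - [[17.4,0,0,18,-112,275,70],[17.4,0,0,18,-112,275,70],[17.4,0,0,18,-112,275,70],[17.4,0,0,18,-112,275,70],[17.4,0,0,18,-112,275,70]]

```text
time: 8.62
position: [0.4968, -0.1819, 0.1373]
tool_rot: [1.399, 1.075, -1.403]
ft_force: [1.6, -0.5, 0.2]
grip_width: 0.802
```

Call:
servo_tool:
  commands:
    - [[3.4,0,0,40,5,235,70],[3.4,0,0,40,5,235,70],[3.4,0,0,40,5,235,70],[3.4,0,0,40,5,235,70],[3.4,0,0,40,5,235,70]]

```text
time: 9.25
position: [0.4383, -0.4122, 0.0966]
tool_rot: [1.444, 1.037, -1.453]
ft_force: [0.4, 0.3, -0.6]
grip_width: 0.805
```

Call:
servo_tool:
  commands:
    - [[0,0,0,0,0,0,70],[0,0,0,0,0,0,70],[0,0,0,0,0,0,70]]

```text
time: 9.62
position: [0.4445, -0.4064, 0.0986]
tool_rot: [1.44, 1.042, -1.439]
ft_force: [0.8, 0.0, 0.8]
grip_width: 0.808
```

```bash
python3 plan.py 444.4 -408.2 10 -108.4; python3 wl.py w3 wrist nacelle 444.4 -408.2 -18.4 2;python3 wl.py t3 top blade 568.8 373.4 2.45 14; python3 -c "
import cv2,numpy as np
a=cv2.imread('pics/w3.png')[:,100:650];b=cv2.resize(cv2.imread('pics/t3.png')[470:690,210:360],None,fx=1.6,fy=1.6)
c=np.zeros((576,800,3),np.uint8);c[:,:550]=a;c[:b.shape[0],555:555+b.shape[1]]=b;cv2.imwrite('pics/m3.png',c)"
```

```text
t 9.62 p [ 444.5 -406.4   98.6] jaw -108.2 down [ 0.001  0.001 -1.   ] q [-0.04  0.43  0.92  1.75 -0.37  1.15 -0.9 ] g 70.3 F [0.8 0.  0.8]
turn [0.2, -0.1, -0.0] shift [89.0, 0.0, 2.0] rows>= 1.4
```

View pics/m3.png

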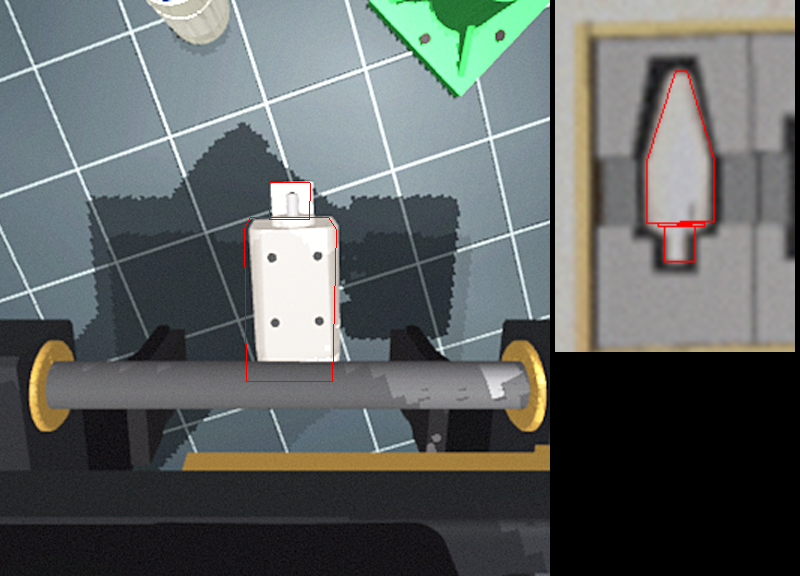

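The blade lies in its cut-out and its outline matches. The nacelle sits between the open fingers, with its tongue at (291,200) on the projected box, about 2–3 mm off laterally, which the grip will centre.

Call:
servo_tool:
  commands:
    - [[0,0,0,45,0,2,70],[0,0,0,89,0,2,70],[0,0,0,89,0,2,70],[0,0,0,89,0,2,70],[0,0,0,89,0,2,25]]
  newtons: 30

```text
time: 10.35
position: [0.4441, -0.4109, 0.0118]
tool_rot: [1.442, 1.036, -1.439]
ft_force: [-0.0, -1.2, -0.1]
grip_width: 0.753
```

Call:
servo_tool:
  commands:
    - [[0,0,0,0,0,0,25],[0,0,0,0,0,0,25],[0,0,0,0,0,0,25],[0,0,0,0,0,0,25],[0,0,0,0,0,0,25]]

```text
time: 10.98
position: [0.443, -0.4099, 0.01]
tool_rot: [1.442, 1.04, -1.441]
ft_force: [-1.3, 1.2, 4.7]
grip_width: 0.457
```

Call:
servo_tool:
  commands:
    - [[0,0,0,-50,0,0,25],[0,0,0,-100,0,0,25],[0,0,0,-150,0,0,25],[0,0,0,-150,0,0,25],[0,0,0,-150,0,0,25]]

```text
time: 11.6
position: [0.4424, -0.409, 0.1584]
tool_rot: [1.442, 1.042, -1.442]
ft_force: [-0.5, -0.2, -2.6]
grip_width: 0.461
```

```bash
python3 plan.py 500 -160 160 -102 580 100 160 -87.55 573.2 283.8 90 -87.55 573.2 283.8 22.5 -87.55
```

```text
t 11.6 p [ 442.4 -409.   158.4] jaw -108.4 down [-0.001  0.002 -1.   ] q [-0.07  0.37  0.96  1.69 -0.32  1.25 -0.93] g 40.1 F [-0.5 -0.2 -2.6]
turn [-6.4, -0.1, 0.1] shift [-1.0, -24.0, -254.0] rows>= 4.1
turn [-14.4, 0.0, 0.0] shift [0.0, 24.0, -271.0] rows>= 4.4
turn [0.0, 0.0, 0.0] shift [70.0, 1.0, -184.0] rows>= 3.1
turn [0.0, 0.0, 0.0] shift [67.0, 0.0, 0.0] rows>= 1.1
```

Call:
servo_tool:
  commands:
    - [[-6.4,0,0,0,-24,-254,25],[-6.4,0,0,0,-24,-254,25],[-6.4,0,0,0,-24,-254,25],[-6.4,0,0,0,-24,-254,25],[-6.4,0,0,0,-24,-254,25]]

```text
time: 12.22
position: [0.5003, -0.154, 0.1573]
tool_rot: [1.354, 1.113, -1.356]
ft_force: [-0.8, -1.3, -2.2]
grip_width: 0.46
```

Call:
servo_tool:
  commands:
    - [[-14.4,0,0,0,24,-271,25],[-14.4,0,0,0,24,-271,25],[-14.4,0,0,0,24,-271,25],[-14.4,0,0,0,24,-271,25],[-14.4,0,0,0,24,-271,25]]

```text
time: 12.85
position: [0.5791, 0.1036, 0.1571]
tool_rot: [1.172, 1.234, -1.176]
ft_force: [0.0, -0.9, -1.6]
grip_width: 0.458
```

Call:
servo_tool:
  commands:
    - [[0,0,0,70,1,-184,25],[0,0,0,70,1,-184,25],[0,0,0,70,1,-184,25],[0,0,0,70,1,-184,25],[0,0,0,70,1,-184,25]]

```text
time: 13.48
position: [0.5725, 0.2814, 0.0878]
tool_rot: [1.175, 1.228, -1.181]
ft_force: [0.2, -0.4, -1.1]
grip_width: 0.457
```

Call:
servo_tool:
  commands:
    - [[0,0,0,0,0,0,25],[0,0,0,0,0,0,25],[0,0,0,0,0,0,25],[0,0,0,0,0,0,25]]

```text
time: 13.98
position: [0.5733, 0.2825, 0.09]
tool_rot: [1.179, 1.229, -1.178]
ft_force: [-0.5, 0.2, -1.3]
grip_width: 0.46
```

```bash
python3 plan.py 573.2 283.8 22.5 -87.55;python3 wl.py w4 wrist c_nacelle 573.2 283.8 2.45 24
```

```text
t 13.97 p [573.3 282.5  90. ] jaw -87.6 down [ 0.     0.001 -1.   ] q [-0.96  0.43  0.59  1.65 -0.26  1.13 -1.83] g 40.0 F [-0.5  0.2 -1.3]
turn [-0.1, -0.0, -0.0] shift [68.0, -0.0, -1.0] rows>= 1.1
```

View pics/w4.png

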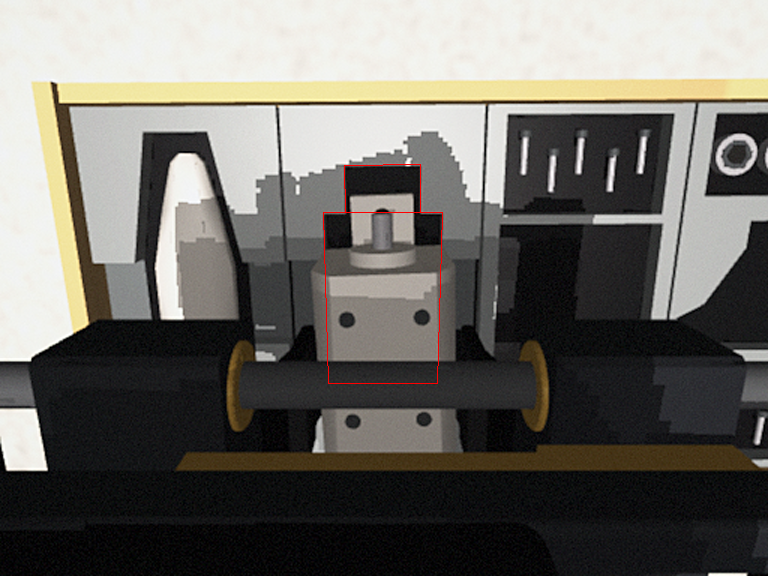

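The nacelle is square above its recess, with the tongue at (382,215) in line with the slot. I'll lower and release it.

Call:
servo_tool:
  commands:
    - [[0,0,0,30,0,-1,25],[0,0,0,55,0,-1,25],[0,0,0,67,0,-1,25],[0,0,0,67,0,-1,25],[0,0,0,67,0,-1,25]]

```text
time: 14.65
position: [0.5736, 0.284, 0.0233]
tool_rot: [1.179, 1.228, -1.177]
ft_force: [0.0, 0.4, -1.5]
grip_width: 0.458
```

Call:
servo_tool:
  commands:
    - [[0,0,0,0,0,0,25],[0,0,0,0,0,0,54],[0,0,0,0,0,0,54],[0,0,0,0,0,0,54],[0,0,0,0,0,0,54]]

```text
time: 15.28
position: [0.5731, 0.2838, 0.0228]
tool_rot: [1.178, 1.229, -1.178]
ft_force: [0.2, 0.3, -0.4]
grip_width: 0.616
```

Call:
servo_tool:
  commands:
    - [[0,0,0,-20,0,0,54],[0,0,0,-80,0,0,54],[0,0,0,-140,0,0,54],[0,0,0,-140,0,0,60],[0,0,0,-140,0,0,60]]

```text
time: 15.9
position: [0.573, 0.2839, 0.1636]
tool_rot: [1.179, 1.229, -1.177]
ft_force: [-0.0, 0.5, 0.3]
grip_width: 0.679
```

```bash
python3 plan.py 600 20 160 -60 605.9 -245.8 110 -33.9 605.9 -245.8 29 -33.9
```

```text
t 15.9 p [573.  283.9 163.6] jaw -87.6 down [ 0.001  0.001 -1.   ] q [-0.98  0.37  0.61  1.58 -0.22  1.26 -1.86] g 59.1 F [-0.   0.5  0.3]
turn [-27.6, -0.0, -0.1] shift [3.0, 16.0, 265.0] rows>= 4.2
turn [-26.1, 0.0, 0.0] shift [50.0, -128.0, 233.0] rows>= 4.3
turn [0.0, 0.0, 0.0] shift [81.0, 0.0, 0.0] rows>= 1.3
```

Call:
servo_tool:
  commands:
    - [[-27.6,0,0,3,16,265,60],[-27.6,0,0,3,16,265,60],[-27.6,0,0,3,16,265,60],[-27.6,0,0,3,16,265,60],[-27.6,0,0,3,16,265,60]]

```text
time: 16.52
position: [0.599, 0.013, 0.1585]
tool_rot: [0.819, 1.411, -0.825]
ft_force: [0.1, 0.6, -0.2]
grip_width: 0.685
```

Call:
servo_tool:
  commands:
    - [[-26.1,0,0,50,-128,233,60],[-26.1,0,0,50,-128,233,60],[-26.1,0,0,50,-128,233,60],[-26.1,0,0,50,-128,233,60],[-26.1,0,0,50,-128,233,60]]

```text
time: 17.15
position: [0.6037, -0.2497, 0.1075]
tool_rot: [0.465, 1.523, -0.468]
ft_force: [-0.1, -0.3, 0.5]
grip_width: 0.687
```

Call:
servo_tool:
  commands:
    - [[0,0,0,0,0,0,60],[0,0,0,0,0,0,60],[0,0,0,0,0,0,60],[0,0,0,0,0,0,60]]

```text
time: 17.65
position: [0.6066, -0.2443, 0.1098]
tool_rot: [0.462, 1.521, -0.461]
ft_force: [0.0, -0.3, -1.0]
grip_width: 0.692
```

```bash
python3 plan.py 605.9 -245.8 29 -33.9;python3 wl.py w5 wrist tower_foot 605.9 -245.8 56.1 2;python3 wl.py t5 top nacelle 573.2 283.8 2.45 14; python3 -c "
import cv2,numpy as np
a=cv2.imread('pics/w5.png')[:,100:650];b=cv2.resize(cv2.imread('pics/t5.png')[470:690,270:420],None,fx=1.6,fy=1.6)
c=np.zeros((576,800,3),np.uint8);c[:,:550]=a;c[:b.shape[0],555:555+b.shape[1]]=b;cv2.imwrite('pics/m5.png',c)"
```

```text
t 17.65 p [ 606.6 -244.3  109.8] jaw -33.7 down [ 0.001  0.001 -1.   ] q [-0.16  0.46  0.65  1.6  -0.3   1.19 -0.03] g 60.2 F [ 0.  -0.3 -1. ]
turn [0.2, 0.0, -0.1] shift [81.0, -2.0, 0.0] rows>= 1.3
```

View pics/m5.png

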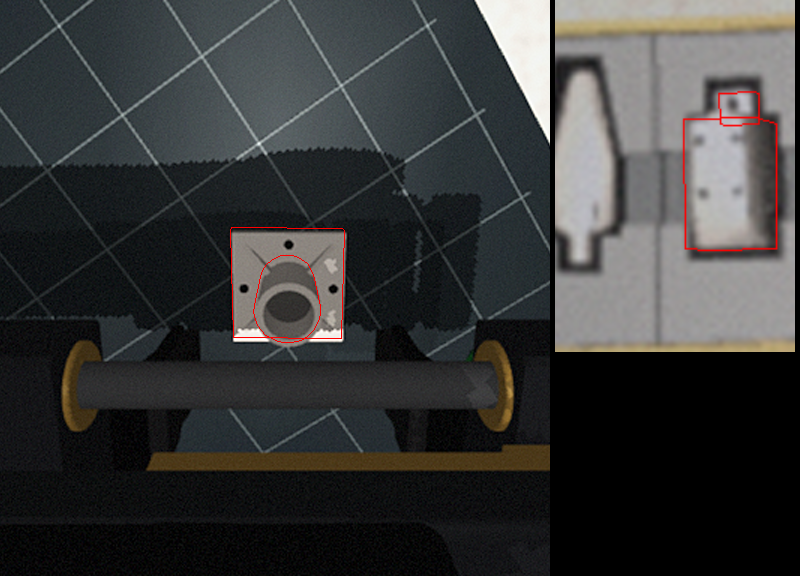

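The nacelle is in its insert with its outline matching, and the foot plate coincides with its projected outline. I'll grip the tube.

Call:
servo_tool:
  commands:
    - [[0,0,0,45,-1,0,60],[0,0,0,81,-1,0,60],[0,0,0,81,-1,0,60],[0,0,0,81,-1,0,60],[0,0,0,81,-1,0,20]]
  newtons: 25

```text
time: 18.38
position: [0.6068, -0.2475, 0.0308]
tool_rot: [0.463, 1.517, -0.463]
ft_force: [-1.1, 0.5, -1.0]
grip_width: 0.637
```

Call:
servo_tool:
  commands:
    - [[0,0,0,0,0,0,20],[0,0,0,0,0,0,20],[0,0,0,0,0,0,20],[0,0,0,0,0,0,20],[0,0,0,0,0,0,20]]

```text
time: 19.0
position: [0.6056, -0.2469, 0.029]
tool_rot: [0.463, 1.52, -0.463]
ft_force: [-0.2, 0.9, 2.7]
grip_width: 0.337
```

Call:
servo_tool:
  commands:
    - [[0,0,0,-50,0,0,20],[0,0,0,-100,0,0,20],[0,0,0,-130,0,0,20],[0,0,0,-130,0,0,20],[0,0,0,-130,0,0,20]]

```text
time: 19.62
position: [0.6045, -0.2463, 0.1569]
tool_rot: [0.463, 1.523, -0.463]
ft_force: [-0.3, -0.3, -2.4]
grip_width: 0.337
```

```bash
python3 plan.py 590 20 158 -10 576.3 195.6 120 2.45 576.3 195.6 42 2.45
```

```text
t 19.62 p [ 604.5 -246.3  156.9] jaw -33.9 down [-0.002  0.001 -1.   ] q [-0.17  0.42  0.67  1.55 -0.27  1.27 -0.05] g 29.3 F [-0.3 -0.3 -2.4]
turn [-23.9, -0.1, -0.0] shift [-1.0, 213.0, -160.0] rows>= 4.3
turn [-12.5, 0.0, 0.0] shift [38.0, 171.0, -44.0] rows>= 2.9
turn [0.0, 0.0, 0.0] shift [78.0, 0.0, 0.0] rows>= 1.2
```

Call:
servo_tool:
  commands:
    - [[-23.9,0,0,0,213,-160,20],[-23.9,0,0,0,213,-160,20],[-23.9,0,0,0,213,-160,20],[-23.9,0,0,0,213,-160,20],[-23.9,0,0,0,213,-160,20]]

```text
time: 20.25
position: [0.5894, 0.0259, 0.1561]
tool_rot: [0.132, 1.571, -0.129]
ft_force: [0.4, -0.4, -1.7]
grip_width: 0.335
```

Call:
servo_tool:
  commands:
    - [[-12.5,0,0,38,171,-44,20],[-12.5,0,0,38,171,-44,20],[-12.5,0,0,38,171,-44,20],[-12.5,0,0,38,171,-44,20],[-12.5,0,0,38,171,-44,20]]

```text
time: 20.88
position: [0.5771, 0.1936, 0.1191]
tool_rot: [-0.036, 1.573, 0.032]
ft_force: [0.9, 0.1, -1.2]
grip_width: 0.338
```

Call:
servo_tool:
  commands:
    - [[0,0,0,0,0,0,20],[0,0,0,0,0,0,20],[0,0,0,0,0,0,20],[0,0,0,0,0,0,20]]

```text
time: 21.38
position: [0.5777, 0.1949, 0.1209]
tool_rot: [-0.034, 1.57, 0.034]
ft_force: [0.5, -0.8, -1.0]
grip_width: 0.337
```

```bash
python3 plan.py 576.3 195.6 41.5 2.45;python3 wl.py w6 wrist c_tower_foot 576.3 195.6 2.45 24
```

```text
t 21.38 p [577.7 194.9 120.9] jaw 2.5 down [ 0.  0. -1.] q [-0.69  0.31  0.38  1.7  -0.13  1.16 -0.23] g 29.3 F [ 0.5 -0.8 -1. ]
turn [0.0, 0.0, -0.0] shift [79.0, 1.0, -1.0] rows>= 1.3
```

View pics/w6.png

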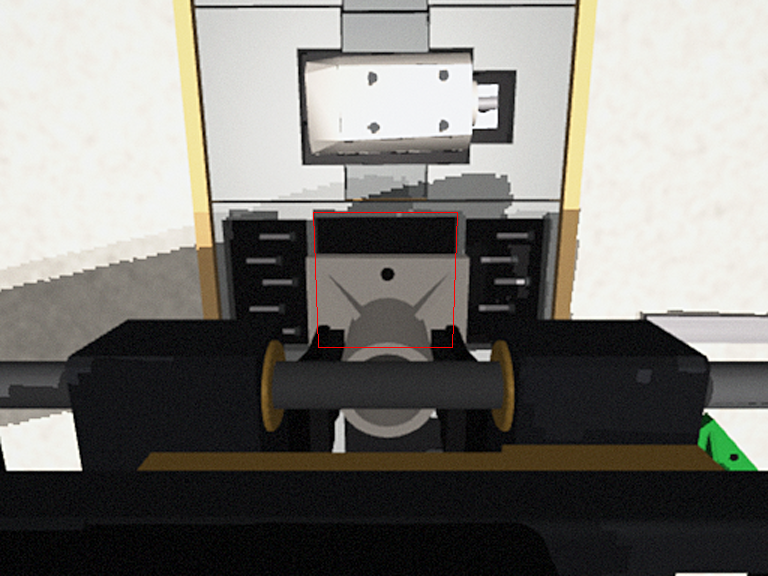

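The nacelle is seated, and the foot is square above its recess, whose top edge at y≈215 matches the outline. I'll lower and release it.

Call:
servo_tool:
  commands:
    - [[0,0,0,40,1,-1,20],[0,0,0,65,1,-1,20],[0,0,0,79,1,-1,20],[0,0,0,79,1,-1,20],[0,0,0,79,1,-1,20]]

```text
time: 22.05
position: [0.5773, 0.1963, 0.0424]
tool_rot: [-0.034, 1.569, 0.035]
ft_force: [-0.3, 0.3, -0.8]
grip_width: 0.34
```

Call:
servo_tool:
  commands:
    - [[0,0,0,0,0,0,20],[0,0,0,0,0,0,60],[0,0,0,0,0,0,60],[0,0,0,0,0,0,60],[0,0,0,0,0,0,60]]

```text
time: 22.68
position: [0.5766, 0.1961, 0.0417]
tool_rot: [-0.034, 1.57, 0.035]
ft_force: [1.1, 0.1, -0.2]
grip_width: 0.659
```

Call:
servo_tool:
  commands:
    - [[0,0,0,-40,0,0,60],[0,0,0,-90,0,0,60],[0,0,0,-120,0,0,60],[0,0,0,-120,0,0,60],[0,0,0,-120,0,0,60]]

```text
time: 23.3
position: [0.576, 0.196, 0.1608]
tool_rot: [-0.035, 1.572, 0.034]
ft_force: [0.9, 0.2, -0.3]
grip_width: 0.694
```

```bash
python3 plan.py 520 -40 150 0 443.2 -249.5 100 -1.9 443.2 -249.5 22 -1.9
```

```text
t 23.3 p [576.  196.  160.8] jaw 2.5 down [-0.001 -0.    -1.   ] q [-0.7   0.28  0.39  1.65 -0.11  1.23 -0.24] g 60.4 F [ 0.9  0.2 -0.3]
turn [2.5, -0.1, 0.0] shift [11.0, -233.0, -66.0] rows>= 3.9
turn [1.9, 0.0, 0.0] shift [50.0, -209.0, -77.0] rows>= 3.7
turn [0.0, 0.0, 0.0] shift [78.0, 0.0, -0.0] rows>= 1.2
```

Call:
servo_tool:
  commands:
    - [[2.5,0,0,11,-233,-66,60],[2.5,0,0,11,-233,-66,60],[2.5,0,0,11,-233,-66,60],[2.5,0,0,11,-233,-66,60],[2.5,0,0,11,-233,-66,60]]

```text
time: 23.92
position: [0.5185, -0.0451, 0.1492]
tool_rot: [0.006, 1.574, -0.008]
ft_force: [0.3, 0.3, 0.5]
grip_width: 0.692
```

Call:
servo_tool:
  commands:
    - [[1.9,0,0,50,-209,-77,60],[1.9,0,0,50,-209,-77,60],[1.9,0,0,50,-209,-77,60],[1.9,0,0,50,-209,-77,60],[1.9,0,0,50,-209,-77,60]]

```text
time: 24.55
position: [0.4414, -0.2508, 0.099]
tool_rot: [0.03, 1.574, -0.031]
ft_force: [1.3, 1.4, -1.0]
grip_width: 0.688
```

Call:
servo_tool:
  commands:
    - [[0,0,0,0,0,0,60],[0,0,0,0,0,0,60],[0,0,0,0,0,0,60],[0,0,0,0,0,0,60]]

```text
time: 25.05
position: [0.4444, -0.248, 0.1007]
tool_rot: [0.025, 1.57, -0.025]
ft_force: [0.0, -1.2, 0.1]
grip_width: 0.688
```

```bash
python3 plan.py 443.2 -249.5 23 -1.9;python3 wl.py w7 wrist hub 443.2 -249.5 -1.9 2;python3 wl.py t7 top tower_foot 576.3 195.6 2.45 14; python3 -c "
import cv2,numpy as np
a=cv2.imread('pics/w7.png')[:,100:650];b=cv2.resize(cv2.imread('pics/t7.png')[470:690,370:530],None,fx=1.5,fy=1.5)
c=np.zeros((576,800,3),np.uint8);c[:,:550]=a;c[:b.shape[0],555:555+b.shape[1]]=b;cv2.imwrite('pics/m7.png',c)"
```

```text
t 25.05 p [ 444.4 -248.   100.7] jaw -1.8 down [ 0.  0. -1.] q [-0.22  0.14  0.73  1.97 -0.1   1.07  0.52] g 59.9 F [ 0.  -1.2  0.1]
turn [0.1, 0.0, -0.0] shift [78.0, -2.0, -1.0] rows>= 1.2
```

View pics/m7.png

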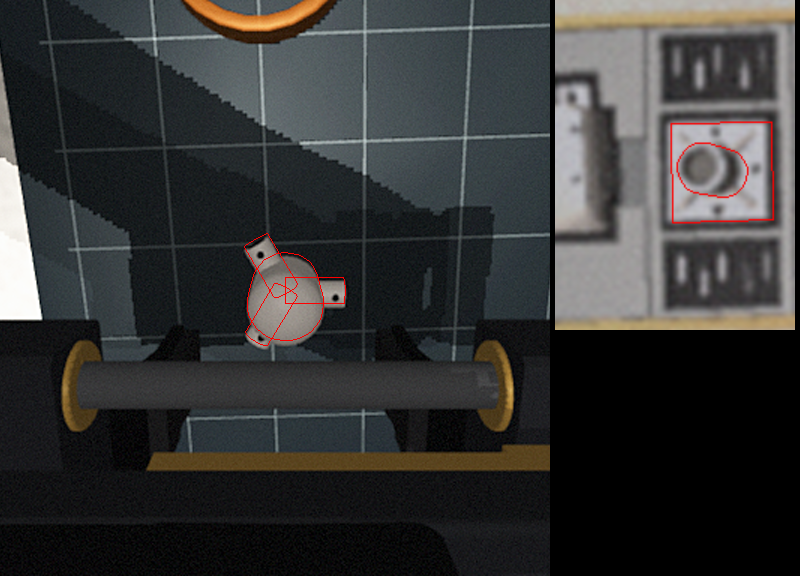

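The foot is seated with its outline matching. The hub lies between the fingers within about 2 mm of its outline, so I'll grip it.

Call:
servo_tool:
  commands:
    - [[0,0,0,45,-1,-1,60],[0,0,0,78,-1,-1,60],[0,0,0,78,-1,-1,60],[0,0,0,78,-1,-1,60],[0,0,0,78,-1,-1,25]]
  newtons: 20

```text
time: 25.78
position: [0.4441, -0.25, 0.0241]
tool_rot: [0.025, 1.568, -0.026]
ft_force: [0.3, 0.5, -0.1]
grip_width: 0.642
```

Call:
servo_tool:
  commands:
    - [[0,0,0,0,0,0,25],[0,0,0,0,0,0,25],[0,0,0,0,0,0,25],[0,0,0,0,0,0,25],[0,0,0,0,0,0,25]]

```text
time: 26.4
position: [0.4431, -0.2496, 0.023]
tool_rot: [0.026, 1.57, -0.026]
ft_force: [-1.5, 1.2, 6.4]
grip_width: 0.404
```

Call:
servo_tool:
  commands:
    - [[0,0,0,-50,0,0,25],[0,0,0,-100,0,0,25],[0,0,0,-130,0,0,25],[0,0,0,-130,0,0,25],[0,0,0,-130,0,0,25]]

```text
time: 27.02
position: [0.4423, -0.2491, 0.1515]
tool_rot: [0.026, 1.572, -0.025]
ft_force: [1.2, 0.0, -1.5]
grip_width: 0.409
```

```bash
python3 plan.py 520 -60 153 0 580.2 105.9 110 2.45 580.2 105.9 35.5 2.45
```

```text
t 27.02 p [ 442.3 -249.1  151.5] jaw -1.9 down [-0.001  0.001 -1.   ] q [-0.25  0.07  0.75  1.91 -0.05  1.18  0.48] g 35.5 F [ 1.2  0.  -1.5]
turn [-1.9, -0.1, -0.0] shift [-1.0, 192.0, 71.0] rows>= 3.3
turn [-2.4, 0.0, 0.0] shift [43.0, 166.0, 60.0] rows>= 2.9
turn [0.0, 0.0, 0.0] shift [75.0, 0.0, 0.0] rows>= 1.2
```

Call:
servo_tool:
  commands:
    - [[-1.9,0,0,0,192,71,25],[-1.9,0,0,0,192,71,25],[-1.9,0,0,0,192,71,25],[-1.9,0,0,0,192,71,25],[-1.9,0,0,0,192,71,25]]

```text
time: 27.65
position: [0.5194, -0.0592, 0.151]
tool_rot: [-0.003, 1.574, 0.001]
ft_force: [-0.7, -0.3, -1.1]
grip_width: 0.408
```

Call:
servo_tool:
  commands:
    - [[-2.4,0,0,43,166,60,25],[-2.4,0,0,43,166,60,25],[-2.4,0,0,43,166,60,25],[-2.4,0,0,43,166,60,25],[-2.4,0,0,43,166,60,25]]

```text
time: 28.28
position: [0.5798, 0.1026, 0.1091]
tool_rot: [-0.033, 1.572, 0.029]
ft_force: [-0.5, -0.1, -0.7]
grip_width: 0.405
```

Call:
servo_tool:
  commands:
    - [[0,0,0,0,0,0,25],[0,0,0,0,0,0,25],[0,0,0,0,0,0,25],[0,0,0,0,0,0,25]]

```text
time: 28.78
position: [0.5801, 0.1058, 0.1098]
tool_rot: [-0.033, 1.57, 0.033]
ft_force: [0.2, 0.6, 0.1]
grip_width: 0.407
```

```bash
python3 plan.py 580.2 105.9 35.5 2.45;python3 wl.py w8 wrist c_hub 580.2 105.9 2.45 24 hub 580.2 105.9 2.45 89
```

```text
t 28.77 p [580.1 105.8 109.8] jaw 2.4 down [ 0.  0. -1.] q [-0.61  0.29  0.46  1.76 -0.14  1.13 -0.07] g 35.4 F [0.2 0.6 0.1]
turn [-0.0, 0.0, -0.0] shift [74.0, 0.0, 0.0] rows>= 1.2
```

View pics/w8.png

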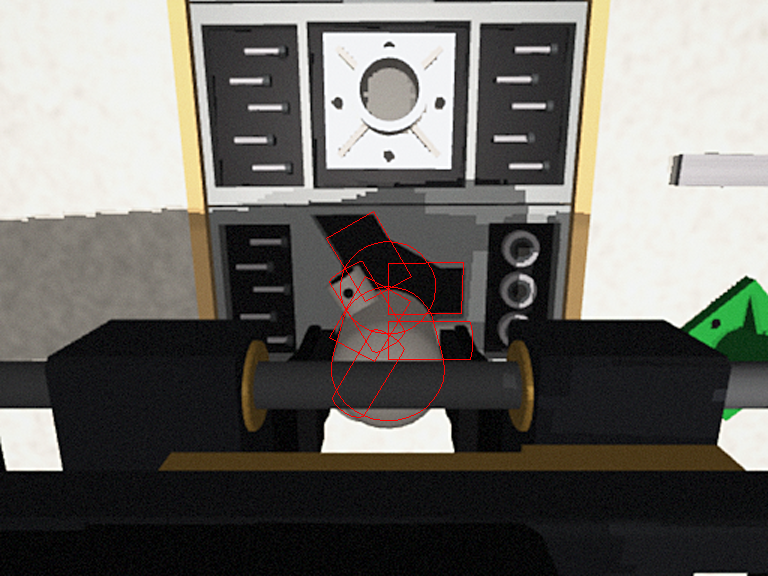

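The hub's sockets line up with its channels, and the cut-out outline matches the recess. I'll lower and release it.

Call:
servo_tool:
  commands:
    - [[0,0,0,40,0,0,25],[0,0,0,62,0,0,25],[0,0,0,74,0,0,25],[0,0,0,74,0,0,25],[0,0,0,74,0,0,25]]

```text
time: 29.45
position: [0.5807, 0.1062, 0.0363]
tool_rot: [-0.033, 1.569, 0.033]
ft_force: [-0.2, -1.1, -0.5]
grip_width: 0.406
```

Call:
servo_tool:
  commands:
    - [[0,0,0,0,0,0,25],[0,0,0,0,0,0,60],[0,0,0,0,0,0,60],[0,0,0,0,0,0,60],[0,0,0,0,0,0,60]]

```text
time: 30.08
position: [0.5801, 0.106, 0.0357]
tool_rot: [-0.033, 1.57, 0.033]
ft_force: [0.5, 1.0, -0.5]
grip_width: 0.672
```

Call:
servo_tool:
  commands:
    - [[0,0,0,-40,0,0,60],[0,0,0,-100,0,0,60],[0,0,0,-160,0,0,60],[0,0,0,-160,0,0,60],[0,0,0,-160,0,0,60]]

```text
time: 30.7
position: [0.5798, 0.106, 0.1953]
tool_rot: [-0.033, 1.571, 0.033]
ft_force: [-0.3, -0.2, -0.9]
grip_width: 0.692
```

Call:
servo_tool:
  commands:
    - [[0,0,0,0,-200,-60,60],[0,0,0,0,-200,-60,60],[0,0,0,0,-200,-60,60],[0,0,0,0,-200,-60,60],[0,0,0,0,-200,-60,60]]

```text
time: 31.32
position: [0.5271, -0.0981, 0.1941]
tool_rot: [-0.03, 1.573, 0.03]
ft_force: [0.6, 0.1, -0.1]
grip_width: 0.688
```

Call:
servo_tool:
  commands:
    - [[0,0,0,0,-100,0,60],[0,0,0,0,-100,0,60],[0,0,0,0,-100,0,60],[0,0,0,0,-100,0,60],[0,0,0,0,-100,0,60]]

```text
time: 31.95
position: [0.5334, -0.1936, 0.195]
tool_rot: [-0.035, 1.571, 0.037]
ft_force: [-0.1, -0.5, -0.1]
grip_width: 0.69
```

```bash
python3 plan.py; P="blade 568.8 373.4 2.45 14 nacelle 573.2 283.8 2.45 14 tower_foot 576.3 195.6 2.45 14 hub 580.2 105.9 2.45 14"
python3 wl.py t9 top $P; python3 wl.py s9 scene $P; python3 -c "
import cv2,numpy as np
a=cv2.imread('pics/t9.png')[460:720,200:680];b=cv2.imread('pics/s9.png')[340:600,800:1280]
cv2.imwrite('pics/m9.png',np.vstack([a,b]))"
```

```text
t 31.95 p [ 533.4 -193.6  195. ] jaw 2.6 down [-0.001  0.001 -1.   ] q [-0.3   0.18  0.69  1.72 -0.12  1.28  0.45] g 60.0 F [-0.1 -0.5 -0.1]
```

View pics/m9.png

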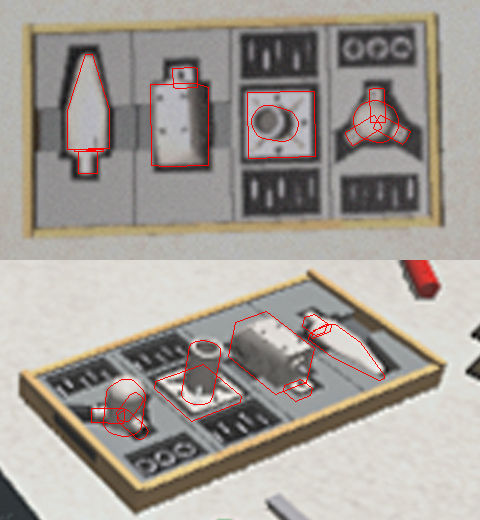

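All four outlines match in both views: level, down on the floor and the right way round. The arm is clear, so I'll hand in.

```bash
python3 -c "
from bench import close_job
print(close_job())"
```

```text
the job is handed in; nothing more can be done
None
```

I put the blade, nacelle, tower foot and hub one after another into their own inserts, each with its tip, tongue or sockets the way round of the cut-out. I handed the job in at about 32 s, with the arm raised and clear of everything; no verdict was reported.

- **Last check, top view:** the model outlines drawn at the target poses (on the cut-out floors) lie on all four parts, to within 2–3 mm by eye.
- **Last check, scene view:** it agrees apart from a small, even shift that looks like calibration error. The parts look level and right down on the bottom.
- **Not checked:** I did not measure the glue stick and tape roll again at the end. The forces printed after each move stayed below about 8 N, and my paths kept clear of both.

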